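Assemble the spirit filter stack

TASK

Build up the bottling room's filter on the steel stand with the upright post: thread on the perforated support plate first, then the large cartridge, then the small cartridge, and finally the cap with its knob up, each seated flat on the one below. Lower each part into place rather than dropping it, and leave the sample bottle and the filled bottles standing where they are.

Things in the scene. Friction and masses are not known exactly. Their poses are not given: they have to be found in the camera images.
- stand: Filter stand of bare steel, fixed to the table. Round foot 100 mm across and 8 mm high, on it a round pedestal 44 mm across whose flat top (the seat) is 30 mm above the table; from its middle rises a post 12 mm thick, 60 mm above the seat (top 90 mm above the table), its last 8 mm tapering to 6 mm. A short brass outlet, seen only, points along +x of the stand. Origin: centre of the underside of the foot, on the table; z up along the post.
- support_plate: Loose flat steel disc with a ring of small dark holes in its top face: 60 mm across, 12 mm thick, with a 26 mm through-bore. Lies flat. Origin: centre of its underside; z up. About 0.16 kg.
- large_cartridge: Loose white plastic ring with grey pleat lines, the larger of the two cartridges: 54 mm across, 26 mm high, 26 mm through-bore. Stands with its bore upright. Origin: centre of its underside; z up. About 0.06 kg.
- small_cartridge: Loose white plastic ring with grey pleat lines, the smaller of the two cartridges: 42 mm across, 16 mm high, 26 mm through-bore. Stands with its bore upright. Origin: centre of its underside; z up. About 0.03 kg.
- cap: Loose steel cap: round body 50 mm across and 17 mm high, with a plain round knob 22 mm across on top that rises from 17 to 42 mm. Its underside has a blind bore 26 mm across and 12 mm deep that goes over the post's tip. Stands knob up. Origin: centre of its underside; z up. About 0.12 kg.
- sample_bottle: Small loose amber sample bottle, 32 mm across and 85 mm high, standing among the parts; to be left alone. Origin: centre of its underside.
- bottle_left: Loose filled spirit bottle, clear glass with paper label and red top, 72 mm across and 270 mm high, off to the left (+y) side; to be left alone. Origin: centre of its underside.
- bottle_right: Loose filled spirit bottle like bottle_left, 72 mm across and 270 mm high, off to the right (-y) at the far side; to be left alone. Origin: centre of its underside.
Things that resemble listed ones, but are neither listed nor needed, are in the scene too. Of the things like the stand, leave any that is blue; of the rest the smaller one is meant. What is shaped like the large_cartridge but purple is not meant.

How it is judged:
By the outcome, as a careful person would: the job done as asked, in the order asked, and still so for the second after the job is handed in, with the robot touching nothing.
It also fails if it takes over 109 s, if anything falls off the work surface, if the arm or the gripper's body presses on something with over 40 N, if the wrist force passes 120 N, or if a joint passes its speed limit or range.

ROBOT

A 6-joint arm with a two-finger parallel gripper is mounted at the origin on the work surface. World frame = base frame: x ahead of the robot, y to its left, z up, the work surface at z = 0. Lengths are in mm, angles in rad, forces in N, time in s.
With the tool pointing down it reaches from about 250 to 725 mm from the base axis. Payload 4 kg.
Tool frame: the origin (TCP) lies between the finger pads; the fingertips stand 11 mm ahead of it and the grasp point (between the pads) lies 8 mm behind it; z points along the fingers, y is the line along which they close (so a half turn about z gives the same grasp; the last joint's range is limited). The gripper opens to 85 mm and grips with 20 to 120 N. Pads are 22 mm wide; open, the fingers measure 114 mm over their backs; the gripper's body (76 mm by 85 mm) begins 54 mm behind the grasp point. The pads swing forward as they close: fully open they stand 13 mm farther back than shut.
Start: joints at [-1.122, 0.241, 0.005, 1.335, 0, 1.571], TCP at [216.94, -450.485, 242.306] pointing down, gripper open.
Joint ranges: [-2.72, 2.72], [-1.05, 1.87], [-1.09, 1.28], [-1.99, 2.15], [-1.42, 1.44], [-3.14, 3.14]. Speed limits (rad/s): [2.79, 2.79, 3.14, 3.14, 3.14, 3.14].

INTERFACE

Orientations are given as a unit quaternion [x, y, z, w].
In Python, from workcell import ctrl gives the robot as it stands. Calls block until the motion is done:
- ctrl.move_pose(position, orientation): joint-space move of the TCP to a pose.
- ctrl.move_straight(position, ori=None, feed=150, stop_force=None): straight line of the TCP; ori=None keeps the orientation; feed is the mean speed in mm/s. With stop_force (N) it stops when the force on the tool has changed by that much, and returns True; else False.
- ctrl.move_j(angles): joint-space move.
- ctrl.command_gripper(opening, grip_force=None): opening from 0.0 (shut) to 1.0 (fully open); grip_force is the grip in N (None keeps the last); returns when the fingers have stopped.
- ctrl.pause(seconds).
- ctrl.solve_ik(position, orientation): joint angles nearest the present ones, or None.
- ctrl.observe(): the state.
- ctrl.camera(name): name is "side" or "top" or "wrist"; returns the picture (480x640x3 uint8, red, green, blue); there is no depth.
- ctrl.camera_params(name): a dict with "fx", "fy", "cx", "cy" (pixels), "view" (4x4, takes a point from world to camera coordinates). Camera axes: x right, y down, z forward; pixel columns grow to the right and rows downward; lengths in mm; the calibration is good to about 2 mm. A picture is of the moment at which its call begins: read the wrist's pose just before it. camera_params takes no time and is no camera call; for the wrist camera it gives the pose at the moment of the call.
A pose or a line that the arm cannot do raises ctrl.PlanningError and nothing moves.
- ctrl.sign_off(): hands the job in; it is judged then, once.
The state is a dict: "time": time; "joint_positions": joint angles; "qvel": joint speeds; "tau": joint torques, N m; "position": TCP position; "tool_rot": TCP orientation; "ft_force": force on the tool from outside, world axes, zero at the start; "ft_torque": the same for the moment, N m; "finger_gap": opening from 0.0 (shut) to 1.0 (fully open); "grip_force": force on a finger pad.
Only numpy, scipy, OpenCV 4.12 (cv2) and the standard library are available. Lean on these libraries where they do the work, as an engineer would, in place of code of your own. Each camera call takes 0.05 s, during which the arm holds its last target. There are 200 camera calls.

## Working session

There is one attempt and no reset: what is moved stays moved. The work goes in short steps, each a Python script; the robot and the scene stay as the last script left them, time stands still between calls to the robot, and variables do not carry over. Pictures are saved under pics/ and viewed, at most 14 in all, crops included, and the job is handed in when it is done.

```bash
mkdir -p pics; ls; python3 - <<'E'
from workcell import ctrl
import cv2,numpy as np
for n in("top","side"):
    cv2.imwrite(f"pics/{n}0.png",ctrl.camera(n)[:,:,::-1])
    p=ctrl.camera_params(n);print(n,p["fx"],p["fy"],p["cx"],p["cy"]);print(np.round(p["view"],3))
s=ctrl.observe();print(s["time"],s["tool_rot"],s["finger_gap"])
E
```

```text
pics
top 556.8706473089226 556.8706473089226 312.7653893625201 243.29123385626562
[[-8.000000e-03 -1.000000e+00 -3.000000e-03  5.115200e+01]
 [-9.910000e-01  8.000000e-03 -1.360000e-01  4.892450e+02]
 [ 1.360000e-01  2.000000e-03 -9.910000e-01  1.351105e+03]
 [ 0.000000e+00  0.000000e+00  0.000000e+00  1.000000e+00]]
side 527.6440549794032 527.6440549794032 313.63531370167885 235.55990898088203
[[ 9.770000e-01 -2.110000e-01 -1.900000e-02 -4.945640e+02]
 [-1.440000e-01 -5.970000e-01 -7.900000e-01  1.212080e+02]
 [ 1.550000e-01  7.740000e-01 -6.130000e-01  1.283771e+03]
 [ 0.000000e+00  0.000000e+00  0.000000e+00  1.000000e+00]]
0.1 [ 9.74932712e-01  2.22497839e-01 -2.03861936e-04 -9.36804638e-04] 1.0030999519647446
```

View pics/top0.png

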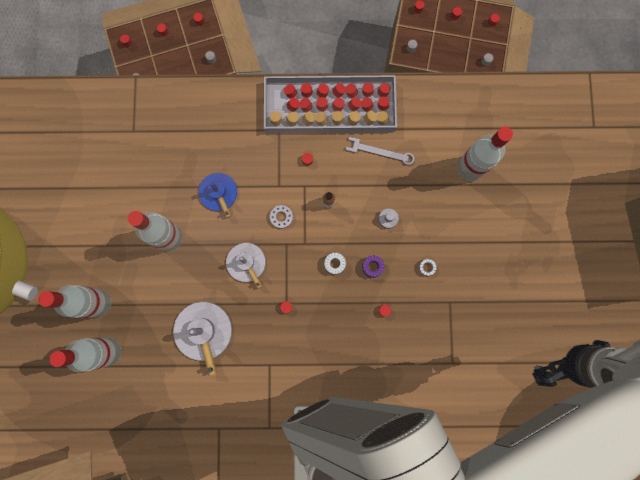

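View pics/side0.png

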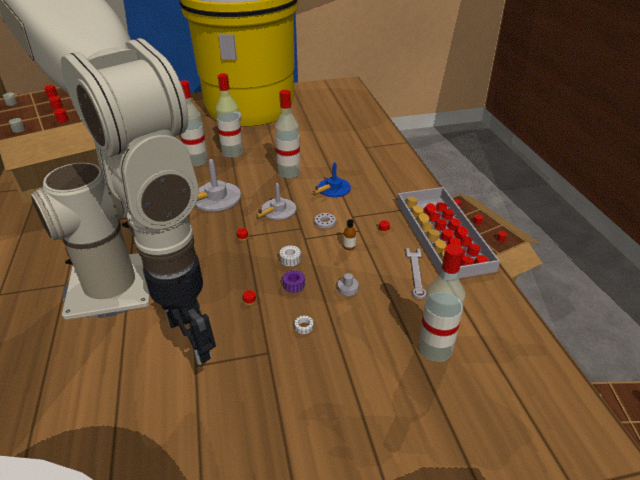

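Top view candidates:
- **Stands:** blue (217,192), smaller steel (245,262), bigger steel (202,330). I choose (245,262).
- **Rings:** white large (335,263), purple (373,267), white small (428,267), perforated plate (281,216).
- **Cap:** (389,218).
- **Keep clear:** sample bottle (329,199).

Next I measure these and take a close crop.

```bash
cat > h.py <<'E'
from workcell import ctrl
import cv2,numpy as np
def ray(p,px,h):
    """world point on plane z=h seen at pixel px"""
    V=np.array(p["view"]);R,t=V[:3,:3],V[:3,3]
    d=R.T@np.array([(px[0]-p["cx"])/p["fx"],(px[1]-p["cy"])/p["fy"],1]);c=-R.T@t
    return c+d*(h-c[2])/d[2]
def proj(p,X):
    V=np.array(p["view"]);c=V[:3,:3]@np.array(X)+V[:3,3]
    return np.array([p["fx"]*c[0]/c[2]+p["cx"],p["fy"]*c[1]/c[2]+p["cy"]])
E
python3 - <<'E'
from h import *
im=cv2.imread("pics/top0.png");p=ctrl.camera_params("top")
hsv=cv2.cvtColor(im,cv2.COLOR_BGR2HSV)
m=((hsv[...,1]<60)&(hsv[...,2]>90)).astype(np.uint8)
for n,(u,v),r,h in [("stand",(245,262),26,8),("bigstand",(202,330),36,8),("plate",(281,216),17,12),("large",(335,263),17,26),("small",(428,267),14,16),("cap",(389,218),15,17),("purple",(373,267),15,26)]:
    q=np.zeros_like(m);q[v-r:v+r,u-r:u+r]=1
    mm=m&q
    if n=="purple": mm=((hsv[...,0]>125)&(hsv[...,0]<160)&(hsv[...,1]>60)).astype(np.uint8)&q
    c=max(cv2.findContours(mm,cv2.RETR_EXTERNAL,cv2.CHAIN_APPROX_NONE)[0],key=cv2.contourArea)
    (cx,cy),rr=cv2.minEnclosingCircle(c)
    X=ray(p,(cx,cy),h);d=p["view"][2]@np.r_[X,1]
    print(n,round(cx,1),round(cy,1),"diam mm",round(2*rr*d/p["fx"],1),np.round(X,1),"reach",round(np.hypot(*X[:2])))
a=cv2.resize(im[170:350,160:440],None,fx=2.8,fy=2.8,interpolation=cv2.INTER_CUBIC)
cv2.imwrite("pics/crop0.png",a)
for n in["wrist"]:
    w=ctrl.camera_params(n);V=np.array(w["view"]);c=-V[:3,:3].T@V[:3,3]
    s=ctrl.observe()
    from scipy.spatial.transform import Rotation as R
    Rt=R.from_quat(s["tool_rot"]).as_matrix()
    print(w["fx"],"cam in tool",Rt.T@(c-s["position"]),"R",np.round(Rt.T@V[:3,:3].T,2).tolist())
E
```

```text
stand 245.3 261.9 diam mm 101.4 [447.  217.9   8. ] reach 497
bigstand 201.8 330.5 diam mm 148.7 [276.9 324.4   8. ] reach 426
plate 280.8 216.1 diam mm 60.5 [563. 128.  12.] reach 577
large 334.7 262.8 diam mm 55.6 [441.1  -6.8  26. ] reach 441
small 427.3 267.0 diam mm 44.5 [ 429.9 -238.9   16. ] reach 492
cap 388.1 217.7 diam mm 51.1 [ 555.7 -143.8   17. ] reach 574
purple 372.8 265.8 diam mm 54.1 [ 432.9 -101.5   26. ] reach 445
421.87157900105234 cam in tool [  73.58595858   -0.29311353 -130.50426326] R [[0.0, -0.96, -0.29], [1.0, 0.0, -0.0], [0.0, -0.29, 0.96]]
```

View pics/crop0.png

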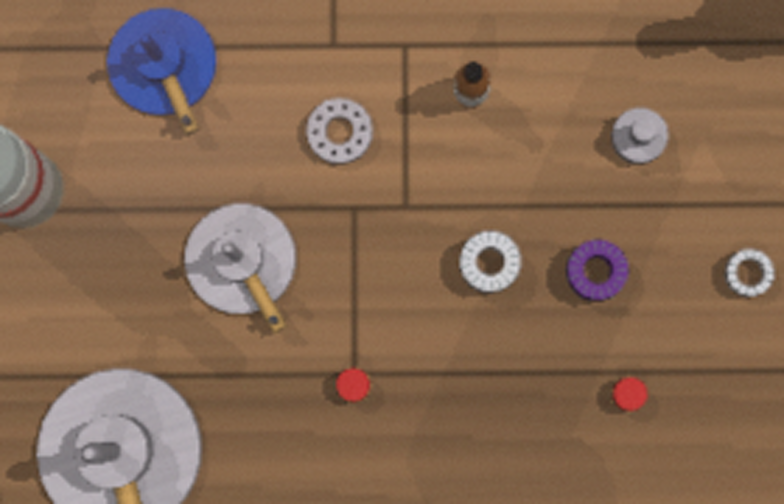

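The crop confirms the choices: mid steel stand (about 101 mm foot, crop 240,258), holed plate (340,130), white large ring (490,262), small ring (750,272), cap (640,135). The diameters agree with the listing. Next I look from the wrist at the stand and the plate.

```bash
cat >> h.py <<'E'
Q=[np.sqrt(.5),-np.sqrt(.5),0,0]      # tool down, closing along x, wrist camera on -y side
def goto(x,y,z): ctrl.move_pose([x,y,z],Q)
def line(x,y,z,feed=150,stop=None): return ctrl.move_straight([x,y,z],ori=Q,feed=feed,stop_force=stop)
def look(tag,XY,h,dia):
    """wrist picture; circle of the steel/white blob near XY on plane z=h, in mm"""
    p=ctrl.camera_params("wrist");im=ctrl.camera("wrist")[:,:,::-1].copy();cv2.imwrite(f"pics/{tag}.png",im)
    hsv=cv2.cvtColor(im,cv2.COLOR_BGR2HSV);m=((hsv[...,1]<60)&(hsv[...,2]>80)).astype(np.uint8)
    u=proj(p,[*XY,h]);roi=np.zeros_like(m)
    d=(p["view"]@np.r_[XY,h,1])[2];cv2.circle(roi,tuple(int(a) for a in u),int(.75*dia*p["fx"]/d),1,-1)
    c=max(cv2.findContours(m&roi,cv2.RETR_EXTERNAL,cv2.CHAIN_APPROX_NONE)[0],key=cv2.contourArea)[:,0]
    P=np.array([ray(p,q,h)[:2] for q in c],np.float32)
    (x,y),r=cv2.minEnclosingCircle(P);e=cv2.fitEllipse(cv2.convexHull(P))
    print(tag,"px",np.round(u),"circle",np.round([x,y,2*r],1),"ellipse",np.round([*e[0],*e[1]],1),"t",round(ctrl.observe()["time"],1))
    return np.array(e[0])
E
python3 - <<'E'
from h import *
goto(447,248,200); look("w_stand",(447,218),8,100)
goto(563,201,170); look("w_plate",(563,128),12,60)
s=ctrl.observe();print(s["position"],s["joint_positions"])
a=cv2.imread("pics/w_stand.png");b=cv2.imread("pics/w_plate.png")
cv2.imwrite("pics/pair.png",cv2.resize(np.hstack([a,b]),(800,300)))
E
```

```text
w_stand px [322. 172.] circle [448.3 217.2  99.4] ellipse [448.2 217.2  98.8  99. ] t 2.8
w_plate px [321. 115.] circle [564.  127.5  59.3] ellipse [563.9 127.6  58.8  59. ] t 3.4
[562.79528629 200.54208352 169.74338488] [ 3.42140135e-01  4.71602546e-01  1.48977710e-01  1.24918272e+00
  3.36351034e-04 -1.22776293e+00]
```

View pics/pair.png

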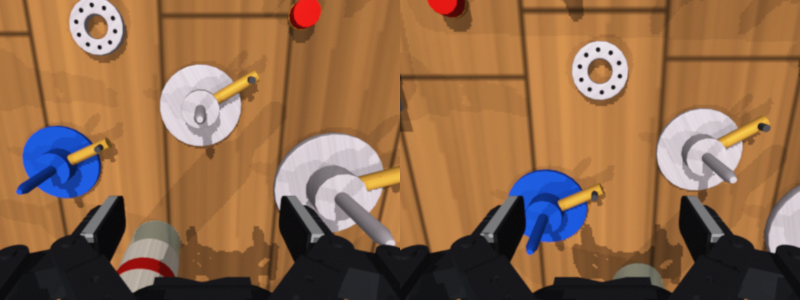

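Wrist view: the stand foot (pair 200,105) and the plate (600,70) match the top view within about 1.5 mm, with diameters near 99 and 59 mm. Now I locate the nearby bottle and pick the plate, finding the tip height by a light touch.

```bash
python3 - <<'E'
from h import *
print("bottle_left top-cam",ray(ctrl.camera_params("top"),(138,218),265)[:2],"side-cam base",ray(ctrl.camera_params("side"),(289,172),0)[:2])
x,y=563.8,127.6
ctrl.command_gripper(.82,40)
goto(x,y,60); line(x,y,25)
t=line(x,y,-2,feed=20,stop=4);z=ctrl.observe()["position"][2];print("touch",t,z)
line(x,y,z+3.5,feed=30)
ctrl.command_gripper(.5,40);s=ctrl.observe();print("gap",s["finger_gap"]*85,s["grip_force"],s["position"],s["ft_force"])
line(x,y,z+43,feed=60);s=ctrl.observe();print("gap",s["finger_gap"]*85,s["grip_force"],s["ft_force"],s["time"])
cv2.imwrite("pics/p1.png",np.hstack([ctrl.camera("wrist")[:,:,::-1],ctrl.camera("side")[:,:,::-1]])[::1])
a=cv2.imread("pics/p1.png");cv2.imwrite("pics/p1.png",cv2.resize(a,(800,300)))
E
```

```text
bottle_left top-cam [513.91429854 410.24604065] side-cam base [515.99714715 419.82061467]
touch True 3.329182203543406
gap 58.002834797269344 42.111890874803066 [564.09541208 127.60083296   7.46394342] [-1.06834744  0.33284755  4.93038887]
gap 58.094767463372996 43.150559328496456 [ 0.25469474  0.00847356 -1.47695285] 7.0417
```

View pics/p1.png

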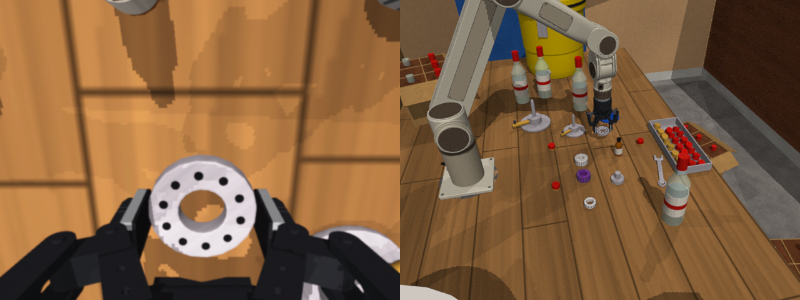

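The plate is held level between the pads (wrist view, centre 203,207), weight 1.5 N as expected. The TCP is about 7 mm above its underside. Placing on the stand.

```bash
cat >> h.py <<'E'
def place(x,y,ztop,zexp,open_to):
    """carry over the post, lower on to contact near zexp, release, rise"""
    goto(x,y,ztop); line(x,y,zexp+8,feed=60)
    t=line(x,y,zexp-4,feed=15,stop=4);s=ctrl.observe();print("contact",t,"z",round(s["position"][2],1),"expected",zexp,"f",np.round(s["ft_force"],1))
    ctrl.command_gripper(open_to); s=ctrl.observe();print("open",round(s["finger_gap"]*85,1))
    p=s["position"]; line(p[0],p[1],ztop,feed=120); print("t",round(ctrl.observe()["time"],1))
E
python3 - <<'E'
from h import *
s=ctrl.observe()["position"];line(s[0],s[1],125)
place(448,217.4,125,37.2,.82)
goto(441.5,73.6-7,170); look("w_large",(441,-7),26,54)
cv2.imwrite("pics/s2.png",cv2.resize(ctrl.camera("side")[150:270,190:350,::-1],(640,480),interpolation=2))
E
```

```text
contact True z 37.5 expected 37.2 f [-0.4 -0.2  4.3]
open 69.7
t 11.7
w_large px [321. 112.] circle [441.9  -7.6  53.8] ellipse [441.9  -7.6  53.3  53.4] t 12.4
```

View pics/s2.png

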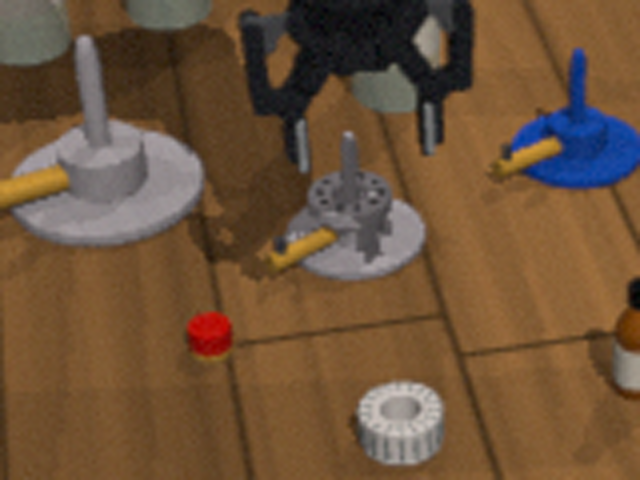

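The plate lies flat on the pedestal with the post through it (crop 348,190); contact was at 37.5 mm against 37.2 expected. Next is the large cartridge.

```bash
cat >> h.py <<'E'
def pick(x,y,z,pre,shut,dia,lift=60):
    ctrl.command_gripper(pre,35); goto(x,y,z+50); line(x,y,z,feed=80)
    ctrl.command_gripper(shut,35); s=ctrl.observe();print("grip gap",round(s["finger_gap"]*85,1),"of",dia,"force",round(s["grip_force"],1),"f",np.round(s["ft_force"],1))
    line(x,y,z+lift,feed=100); s=ctrl.observe();print("lifted gap",round(s["finger_gap"]*85,1),"f",np.round(s["ft_force"],1))
E
python3 - <<'E'
from h import *
pick(441.8,-7.4,14,.76,.45,54,lift=125)
place(448,217.4,139,56,.76)
goto(431,-165.5,170); look("w_small",(430,-239),16,42)
cv2.imwrite("pics/s3.png",cv2.resize(ctrl.camera("side")[150:270,190:350,::-1],(640,480),interpolation=2))
E
```

```text
grip gap 53.2 of 54 force 36.3 f [-1.6 -0.1  5.5]
lifted gap 53.2 f [ 0.   0.8 -0. ]
contact True z 57.1 expected 56 f [-1.4 -0.5  4.2]
open 64.8
t 19.6
w_small px [323. 111.] circle [ 430.7 -240.4   41.9] ellipse [ 430.7 -240.4   41.4   41.6] t 21.1
```

View pics/s3.png

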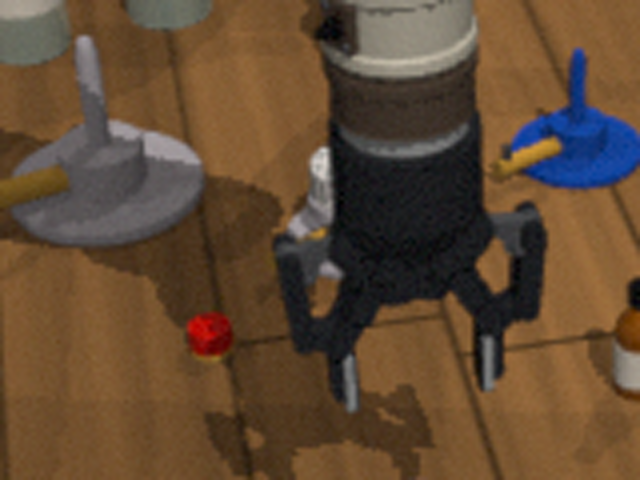

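The arm hides the stand here. I'll pick the small cartridge and check the stack before placing it.

```bash
python3 - <<'E'
from h import *
pick(430.6,-240.2,13.5,.62,.3,42,lift=140)
a=cv2.resize(ctrl.camera("side")[160:250,230:350,::-1],(400,300),interpolation=2)
b=cv2.resize(ctrl.camera("top")[230:290,205:285,::-1],(400,300),interpolation=2)
cv2.imwrite("pics/s4.png",np.hstack([a,b]))
E
```

```text
grip gap 40.4 of 42 force 35.1 f [-0.4  0.8  5.9]
lifted gap 40.3 f [ 0.1  0.  -1.3]
```

View pics/s4.png

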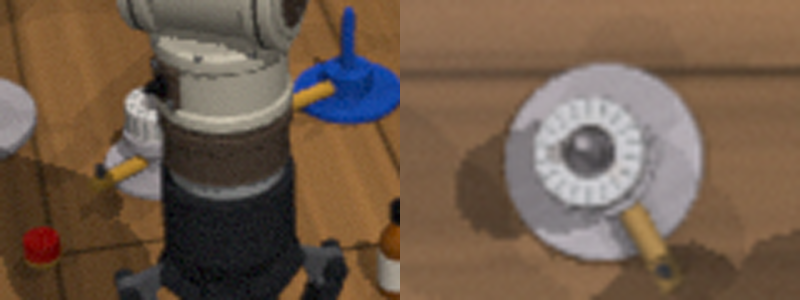

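The top crop shows the large cartridge level around the post (588,152) on the plate. Placing the small one, then looking at the cap.

```bash
python3 - <<'E'
from h import *
place(448,217.4,153,81.5,.62)
goto(556,-70,190); c=look("w_cap",(555.7,-143.8),17,50)
p=ctrl.camera_params("wrist");print("knob px",proj(p,[555.7,-143.8,42]))
a=cv2.resize(ctrl.camera("side")[160:250,230:350,::-1],(400,300),interpolation=2)
cv2.imwrite("pics/s5.png",np.hstack([a,cv2.resize(cv2.imread("pics/w_cap.png"),(400,300))]))
E
```

```text
contact True z 82.6 expected 81.5 f [-1.3  0.8  3.5]
open 52.5
t 29.1
w_cap px [321. 110.] circle [ 556.4 -145.1   49.7] ellipse [ 556.4 -145.1   49.2   49.3] t 30.4
knob px [321.02063568 109.00591268]
```

View pics/s5.png

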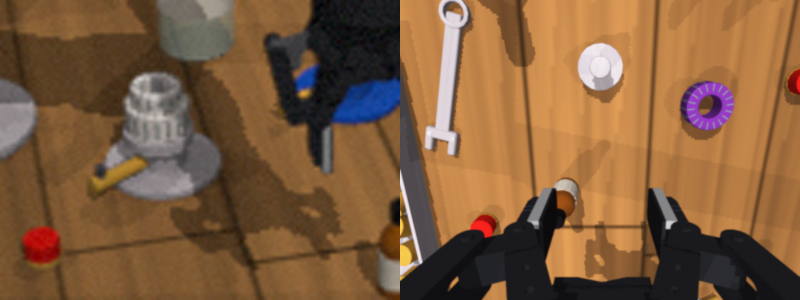

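The stack is level: plate, large, small (side crop 155,115). The cap sits knob up at (600,67) and measures 49.7 mm. Taking it by the knob.

```bash
python3 - <<'E'
from h import *
pick(556.3,-144.8,32.5,.45,.1,22,lift=125)
place(448,217.4,158,116.5,.45)
s=ctrl.observe()["position"];line(s[0],s[1],190); goto(430,-100,230)
a=cv2.resize(ctrl.camera("side")[150:240,230:350,::-1],(400,300),interpolation=2)
b=cv2.resize(ctrl.camera("top")[180:300,205:365,::-1],(400,300),interpolation=2)
cv2.imwrite("pics/s6.png",np.hstack([a,b]));print(ctrl.observe()["time"])
E
```

```text
grip gap 20.4 of 22 force 34.3 f [1.1 1.4 2.7]
lifted gap 20.6 f [-0.3  0.4 -1.8]
contact True z 117.4 expected 116.5 f [-1.   0.2  3.8]
open 38.4
t 37.2
38.9333
```

View pics/s6.png

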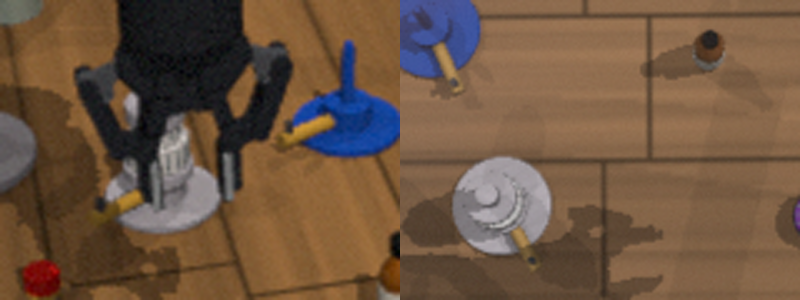

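The arm blocks the side view; the top crop shows the cap on the stack (490,200) and the sample bottle untouched. I'll move clear for one check of flatness and bottles.

```bash
python3 - <<'E'
from h import *
goto(300,-400,240)
s=ctrl.camera("side")[:,:,::-1];a=cv2.resize(s[160:235,240:320],(480,450),interpolation=2)
b=cv2.resize(s,(320,240));d=cv2.resize(cv2.imread("pics/side0.png"),(320,240))
cv2.imwrite("pics/s7.png",np.hstack([a,np.pad(np.vstack([b,d])[:450],((0,0),(0,0),(0,0)))]));print(ctrl.observe()["time"])
p=ctrl.camera_params("side")
print("exp knob top px",proj(p,[448,217.4,126]),"cap rim",proj(p,[448,217.4,101]))
E
```

```text
40.225
exp knob top px [275.29534888 172.57517179] cap rim [275.86701692 180.37169844]
```

View pics/s7.png

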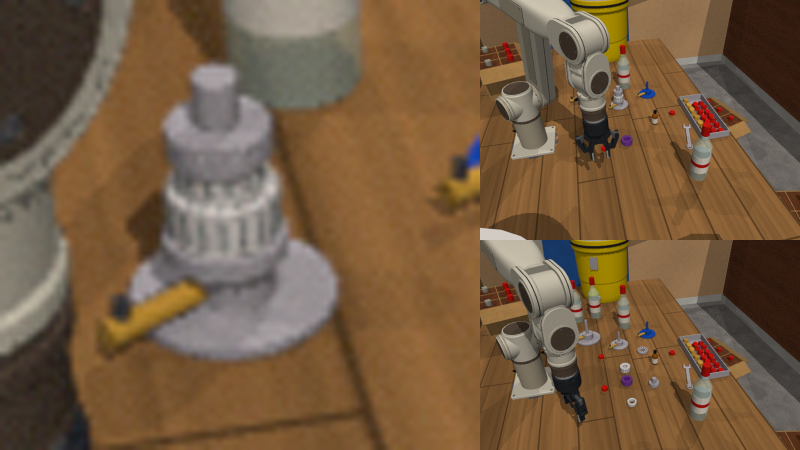

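The cap sits level on the stack. The knob top in the crop (214,75) maps to pixel (275.7,172.5), against (275.3,172.6) expected. The bottles stand where they were, so I'm handing in.

```bash
python3 -c "
from workcell import ctrl
print(ctrl.sign_off())"
```

```text
the job is handed in; nothing more can be done
None
```

The filter is built on the smaller steel stand in the order asked (plate, large cartridge, small cartridge, cap knob up), each part lowered to light contact; the last picture shows the stack level and the bottles unmoved, and I handed in at about 40 s of the 109 s allowed.

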